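# Make up two bench kits

### The arm

A 6-joint arm with a two-finger parallel gripper is mounted at the origin on a cart in front of the work surface, level with it; the furniture and walls round the work are solid. World frame = base frame: x ahead of the robot, y to its left, z up, the work surface at z = 0. Lengths are in mm, angles in rad, forces in N, time in s.
With the tool pointing down it reaches from about 375 to 900 mm from the base axis. Payload 3.1 kg.
Tool frame: the origin (TCP) lies midway between the tips of the shut fingers; the grasp point (between the pads) lies 19 mm behind it; z points along the fingers, y is the direction in which the jaws open and shut (so a half turn about z gives the same grasp; the last joint's range is limited). The gripper opens to 87 mm and grips with 3 to 60 N. Pads are 19 mm wide; open, the fingers measure 117 mm over their backs; the gripper's body (75 mm by 190 mm) begins 51 mm behind the grasp point.
Start: joints at [-1.514, 0.527, 1.433, -0, 1.181, -0.178], TCP at [145.43, -607.821, 222.548] pointing down, gripper open.
Joint ranges: [-3.08, 3.08], [-0.75, 2.2], [0.22, 2.44], [-1.43, 4.57], [0, 2.65], [-2.85, 2.85]. Speed limits (rad/s): [2.79, 2.79, 3.14, 3.14, 3.14, 3.14].

### API

Orientations are given as a rotation vector (axis times angle).
In Python, from workcell import manip gives the robot as it stands. The module is installed in compiled form; this text tells all that it offers.
- The arm moves only by the tool play_rows, never from a script. Its argument "increments" is a list that holds one entry, the list of rows, each a list of 6 numbers: the shift along the tool's x, y, z normalised to -1 to 1, where 1 is 40 cm, then the turn, a rotation vector about the tool's x, y, z normalised to -1 to 1, where 1 is 0.5 rad. In form: [[[dx, dy, dz, wx, wy, wz], ...]]. A call has 1 to 12 rows; each row is the pose to reach, as a shift and turn from the pose commanded when the call began, along the tool's axes at that moment; what a row does not reach only later rows make up. A row lasts 1/8 s, in which the tool goes at most 62.5 mm and 10.7 degrees, less where a joint would pass 70% of its speed; a pose out of reach is approached as far as the arm can. A call with a number of a shift or a turn outside -1 to 1 is refused whole. A call with a gripper value outside its range is refused whole. "fingers" is the closure, from -1 (fully open) to 1 (shut), set as the call begins (left out, the last holds). The fingers move at their own pace and stop on an object; "grip_force" is the grip in N (left out, the last holds). Time passes only in rows, so rows that repeat a pose let the fingers close. It gives the time, the measured TCP pose, the force and the opening at its end, in the units of the state.
- manip.get_state(): the state, without advancing time (a new reading comes with each control period).
- manip.snapshot(name): name is "side" or "top" or "wrist"; returns the picture (420x560x3 uint8, red, green, blue); there is no depth.
- manip.camera_model(name): a dict with "K" (3x3 intrinsics, pixels), "k1" (the pictures are not rectified: a ray, as slopes to the right and down, at radius r is drawn at 1 + k1 r^2 times it, then the intrinsics apply), "T" (4x4, takes a point from camera to world coordinates); the wrist camera has in their place "tool_from_camera" (4x4, takes a point from camera to tool coordinates, whose origin is the TCP and whose axes are the flange's). Camera axes: x right, y up, looking along -z (the intrinsics and any distortion apply to the point x, -y, -z); pixel columns grow to the right and rows downward; lengths in mm; the calibration is good to about 2 mm. A picture is of the moment at which its call begins: read the wrist's pose just before it. camera_model takes no time and is no camera call.
- manip.sign_off(): hands the job in, once; it reports no verdict.
Trained networks look in the newest picture that a camera, given by its name, has taken for a name from the list of things; names that differ only in an ending like _2 or _b are one class to them, and where a whole thing is asked for, a point or a joint stands for the part that bears it (a point fixed in the world has none). Each returns a list of dicts, best first, with "conf" (0 to 1); they miss things now and then, are a little off and sometimes report something else, mostly with a low value. They report only what shows in the picture. A call takes as long as a camera call. They do not tell look-alikes from the thing itself.
- manip.outline_of(thing, camera): "pixels" (420x560 bool, what is visible of it) and "at" ([column, row] in pixels, amid what is visible of it).
The state is a dict: "t": time; "joint_positions": joint angles; "joint_vel": joint speeds; "tau": joint torques, N m; "eef_pos": TCP position; "tool_rot": TCP orientation; "contact_force": force on the tool from outside, world axes, zero at the start; "moment": the same for the moment, N m; "grip_width": finger opening in mm.
Only numpy, scipy, OpenCV 4.12 (cv2) and the standard library are available. Lean on these libraries where they do the work, as an engineer would, in place of code of your own. Each camera call takes 0.05 s, during which the arm holds its last target. There are 200 camera calls.

### The job

Make up two kits in the wooden trays from the parts along the front of the bench. The oblong tray gets a loupe on its wide cork pad and the capped glass bottle on its narrow pad; the round tray gets the other loupe on its wide pad, and on its narrow pad the larger, all-metal tin with the thread spool standing on top of the tin. Stand everything upright and centred on its pad, and leave the small glass-topped tin and the hammer where they are.

Things in the scene. Friction and masses are not known exactly. Their poses are not given: they have to be found in the camera images.
- loupe_a: black eye loupe, standing on its flared foot: foot 42 mm across, barrel above about 30 mm across, 35 mm high; about 25 g. Origin: centre of the underside, z up its axis. The two loupes are alike and either may serve either kit
- loupe_b: black eye loupe, standing on its flared foot: foot 42 mm across, barrel above about 30 mm across, 35 mm high; about 25 g. Origin: centre of the underside, z up its axis. The two loupes are alike and either may serve either kit
- bottle: the small glass bottle with a screw cap, standing: 26 mm across, body 39 mm high, cap 22 mm across up to 48 mm; about 30 g. Origin: centre of the underside, z up its axis
- round_tin: the larger round tin, with a plain metal lid with engraved pattern: 35 mm across the lid (z 7 to 12 mm), 33 mm below, 12 mm high, flat top; about 14 g. Origin: centre of the underside, z up
- spool: wooden thread spool wound with dark thread, standing on end: 28 mm across, 30 mm high; about 20 g. Origin: centre of the underside, z up its axis
- small_tin: the smaller round tin with a glass window in its lid, 28 mm across, 12 mm high: not part of either kit, stays where it is. Origin: centre of the underside
- hammer: small hammer lying between the trays, 149 mm long, 38 mm across the head, 12 mm high: stays where it is. Origin: middle of its underside, handle along its y
- oblong_tray: Fixed. Light wooden tray, rim 10 mm high, with two round raised cork pads whose tops are 12 mm above the bench: a wide one (60 mm across) centred 44 mm from the tray's centre along the tray's +y, a narrow one (44 mm across) 44 mm along its -y. Origin: centre of the underside, z up. This one is oblong, 110 mm (x) by 190 mm (y). Wide pad: a loupe; narrow pad: the bottle
- round_tray: Fixed. Light wooden tray, rim 10 mm high, with two round raised cork pads whose tops are 12 mm above the bench: a wide one (60 mm across) centred 44 mm from the tray's centre along the tray's +y, a narrow one (44 mm across) 44 mm along its -y. Origin: centre of the underside, z up. This one is round, 170 mm across. Wide pad: a loupe; narrow pad: the larger tin with the spool on top of it
Not all that is in view belongs to the job. What is shaped like the bottle but purple or turquoise is not meant. What is shaped like the loupe_a but blue is not meant.

How it is judged:
By the outcome, as a careful person would: the job done as asked, in the order asked, and still so for the second after the job is handed in, with the robot touching nothing.
It also fails if it takes over 122 s, if anything falls off the work surface, if the arm or the gripper's body presses on something with over 40 N, if the wrist force passes 120 N, or if a joint passes its speed limit or range.

## Working session

There is one attempt and no reset: what is moved stays moved. The work goes in short steps, Python scripts to look and compute and a tool call to move; the robot and the scene stay as the last step left them, time stands still between calls to the robot, and variables do not carry over. Pictures are saved under pics/ and viewed, about 12 in all and at most 16, crops included, and the job is handed in when it is done.

Besides the shell and the picture viewer there is one more tool, called by a JSON object that holds its "method" and its "body", one argument or row to a line. play_rows: Moves the arm, as the interface text tells. Scaled input: -1 to 1 covers 40 cm each way for a shift and 0.5 rad each way for a turn. Its arguments: {"type":"object","properties":{"increments":{"type":"array"},"fingers":{"type":"number"},"grip_force":{"type":"number"}},"required":["increments"]}

```bash
mkdir -p pics; cat > h.py <<'E'
import numpy as np, cv2
from scipy.spatial.transform import Rotation as R
from workcell import manip
def save(n,img,scale=1,crop=None):
    if crop: c0,r0,c1,r1=crop; img=img[r0:r1,c0:c1]
    img=cv2.resize(img,None,fx=scale,fy=scale,interpolation=cv2.INTER_CUBIC)
    cv2.imwrite(f'pics/{n}.png',img[:,:,::-1])
def camT(name,st=None):
    m=manip.camera_model(name)
    if 'T' in m: return m,np.array(m['T'])
    T=np.eye(4); T[:3,:3]=R.from_rotvec(st['tool_rot']).as_matrix(); T[:3,3]=st['eef_pos']
    return m,T@np.array(m['tool_from_camera'])
def p2w(name,px,z,st=None):
    m,T=camT(name,st); K=np.array(m['K'])
    d=np.array([(px[0]-K[0,2])/K[0,0],(px[1]-K[1,2])/K[1,1]]); u=d.copy()
    for _ in range(20): u=d/(1+m['k1']*(u@u))
    v=T[:3,:3]@np.array([u[0],-u[1],-1]); o=T[:3,3]
    return o+v*(z-o[2])/v[2]
def w2p(name,P,st=None):
    m,T=camT(name,st); K=np.array(m['K'])
    c=np.linalg.inv(T)@np.append(P,1); u=np.array([c[0],-c[1]])/-c[2]
    u=u*(1+m['k1']*(u@u)); return np.array([K[0,0]*u[0]+K[0,2],K[1,1]*u[1]+K[1,2]])
E
python3 - <<'E'
from h import *
st=manip.get_state(); print(st)
for c in ['top','side','wrist']:
    im=manip.snapshot(c); save(c+'0',im,1.4)
    m,T=camT(c,st); print(c,m['K'],m['k1'],np.round(T,3).tolist())
for t in ['loupe_a','bottle','round_tin','spool','small_tin','hammer','oblong_tray','round_tray']:
    for d in manip.outline_of(t,'top'): print(t,round(d['conf'],2),np.round(d['at'],1),d['pixels'].sum(),np.round(p2w('top',d['at'],12)[:2]))
E
```

```text
{'t': 0.0, 'joint_positions': array([-1.51450278e+00,  5.28467528e-01,  1.43389483e+00, -6.35863404e-06,
        1.18137594e+00, -1.78492712e-01]), 'joint_vel': array([ 1.52581942e-04,  1.98559238e-03,  3.99021529e-04,  1.45918079e-05,
        2.89576231e-04, -2.21329218e-03]), 'tau': array([ 9.44653148e-04, -4.40040135e+01, -1.76589936e+01,  6.32041739e-02,
        5.81121398e-02, -1.68198890e-04]), 'eef_pos': array([ 145.3868649 , -607.11056611,  221.57316495]), 'tool_rot': array([-3.11784242e+00, -3.67707787e-01, -1.96446791e-04]), 'contact_force': array([ 1.04144363, -0.24457681, -0.21256218]), 'moment': array([-0.01561916, -0.01837765,  0.01919429]), 'grip_width': 86.54441893304762}
top [[379.14239018   0.         280.62159103]
 [  0.         379.14239018 215.48088093]
 [  0.           0.           1.        ]] 0.03512723463848074 [[-0.024, 0.992, -0.122, 364.824], [-1.0, -0.025, -0.007, 34.75], [-0.01, 0.121, 0.993, 1002.884], [0.0, 0.0, 0.0, 1.0]]
side [[405.44598286   0.         284.09132773]
 [  0.         405.44598286 207.17652556]
 [  0.           0.           1.        ]] -0.04135930650018996 [[-0.914, 0.251, -0.32, 120.782], [-0.407, -0.538, 0.738, 870.036], [0.013, 0.805, 0.594, 724.878], [0.0, 0.0, 0.0, 1.0]]
wrist [[378.58276331   0.         276.66857327]
 [  0.         378.58276331 210.95648584]
 [  0.           0.           1.        ]] -0.020221199985389075 [[0.233, 0.934, 0.272, 219.503], [-0.972, 0.225, 0.063, -590.759], [-0.003, -0.279, 0.96, 383.543], [0.0, 0.0, 0.0, 1.0]]
loupe_a 0.71 [442.2 258.1] 230 [ 365. -370.]
loupe_a 0.64 [280.1 235.2] 171 [434.  45.]
bottle 0.44 [152.4 216.1] 122 [493. 379.]
spool 0.68 [227.3 238.6] 108 [429. 183.]
hammer 0.63 [303.4 187. ] 257 [561. -20.]
oblong_tray 0.98 [395.9 173.9] 2948 [ 589. -266.]
round_tray 0.66 [227.  181.4] 3114 [581. 183.]
round_tray 0.28 [296.7 184.9] 217 [567.  -3.]
```

View pics/top0.png

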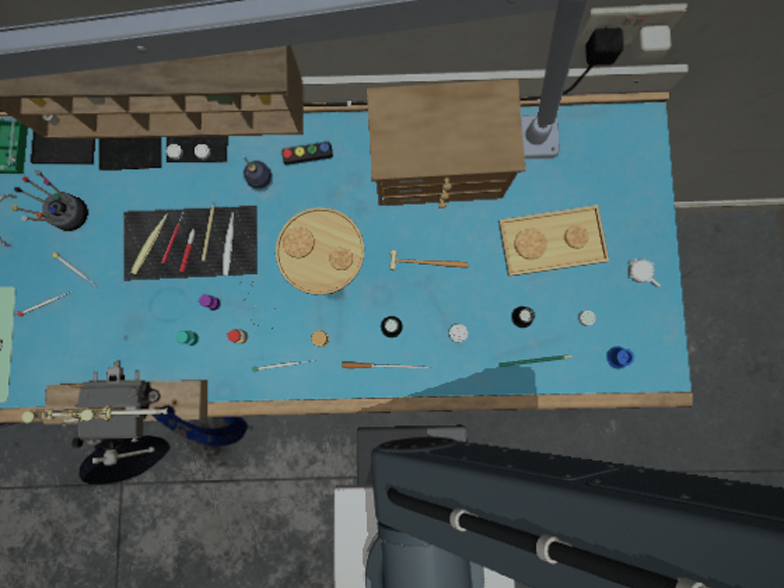

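View pics/side0.png

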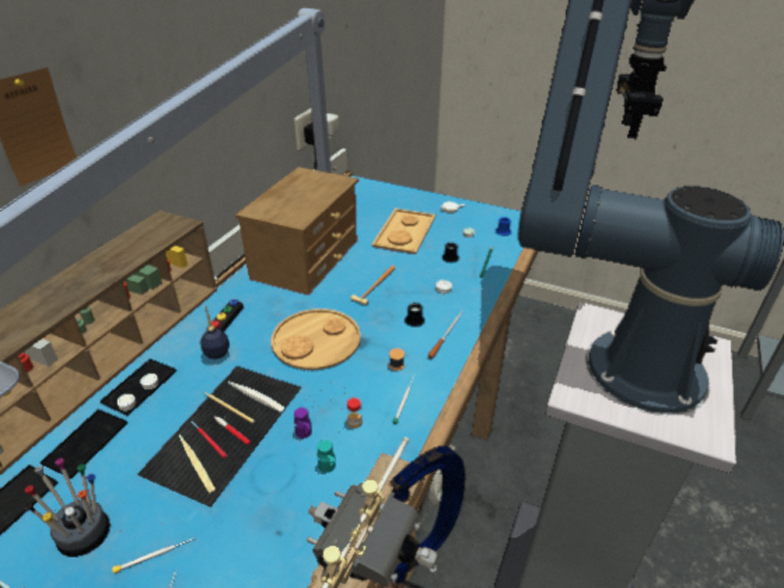

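The small red-capped bottle (scaled px 236,336) has two look-alikes: purple (208,301) and turquoise (186,338). The black loupes are at (391,326) and (523,316), with a blue look-alike at (622,356). Of the two tins, (458,332) looks larger than (587,317), and the spool is at (319,339). I'll check these close up with the wrist camera.

```bash
cat >> h.py <<'E'
import json,os
def cmd():
    if os.path.exists('cmd.json'): c=json.load(open('cmd.json')); return np.array(c['p']),R.from_rotvec(c['r'])
    return np.array([145.43,-607.821,222.548]),R.from_rotvec([-3.11784242,-0.367707787,0])
def applied(row):  # book the last row sent as the new commanded pose
    p,r=cmd(); row=np.array(row)
    p=p+r.apply(row[:3]*400); r=r*R.from_rotvec(row[3:]*.5)
    json.dump({'p':p.tolist(),'r':r.as_rotvec().tolist()},open('cmd.json','w'))
def inc(*pts):  # rows to reach world points (x,y,z,yaw of tool x)
    p,r=cmd()
    for q in pts:
        d=r.inv().apply(np.array(q[:3])-p)/400
        t=R.from_euler('z',q[3] if len(q)>3 else 0)*R.from_rotvec([np.pi,0,0])
        w=(r.inv()*t).as_rotvec()/.5
        print('inc',np.round(d,3).tolist()+np.round(w,3).tolist())
def stat():
    s=manip.get_state(); p,r=cmd(); print('t',round(s['t'],2),'eef',np.round(s['eef_pos'],1),'cmd',np.round(p,1),'rot',np.round(s['tool_rot'],3),'F',np.round(s['contact_force'],1),'w',round(s['grip_width'],1)); return s
E
python3 - <<'E'
from h import *
for n,px,z in [('loupeA',(391,326),35),('loupeB',(523,316),35),('bottle',(236,336),48),('spool',(319,339),30),('tin458',(458,332),12),('tin587',(587,317),12),('padO_w',(531,243),12),('padO_n',(577,237),12),('padR_w',(298,243),12),('padR_n',(341,259),12),('hammerhead',(394,259),12)]:
    print(n,np.round(p2w('top',np.array(px)/1.4,z)))
inc((340,-400,260),(480,-230,260))
E
```

```text
loupeA [439.  46.  35.]
loupeB [ 451. -195.   35.]
bottle [427. 325.  48.]
spool [419. 179.  30.]
tin458 [426. -78.  12.]
tin587 [ 448. -318.   12.]
padO_w [ 592. -222.   12.]
padO_n [ 601. -309.   12.]
padR_w [604. 220.  12.]
padR_n [570. 139.  12.]
hammerhead [568.  38.  12.]
inc [0.594, -0.392, -0.093, -0.004, -0.0, 0.47]
inc [1.033, -0.724, -0.092, -0.004, -0.0, 0.47]
```

{"method": "play_rows", "body": {
  "increments": [
    [[0.5,-0.39,-0.09,0,0,0.47],[0.5,-0.39,-0.09,0,0,0.47],[0.96,-0.76,-0.09,0,0,0.47],[0.96,-0.76,-0.09,0,0,0.47],[0.96,-0.76,-0.09,0,0,0.47],[0.96,-0.76,-0.09,0,0,0.47],[0.96,-0.76,-0.09,0,0,0.47],[0.96,-0.76,-0.09,0,0,0.47],[0.96,-0.76,-0.09,0,0,0.47],[0.96,-0.76,-0.09,0,0,0.47],[0.96,-0.76,-0.09,0,0,0.47],[0.96,-0.76,-0.09,0,0,0.47]]
  ]
}}

```text
t: 2.05
eef_pos: [447.5, -224.0, 258.5]
tool_rot: [3.142, -0.004, -0.0]
contact_force: [-0.3, 0.4, 0.2]
grip_width: 87.2
```

```bash
python3 - <<'E'
from h import *
applied([0.96,-0.76,-0.09,0,0,0.47])
st=stat(); im=manip.snapshot('wrist'); save('w1',im,1.4); np.savez('w1.npz',im=im,p=st['eef_pos'],r=st['tool_rot'])
for t in ['loupe_a','round_tin','small_tin','oblong_tray']:
    for d in manip.outline_of(t,'wrist'): print(t,round(d['conf'],2),np.round(d['at'],1),d['pixels'].sum(),np.round(p2w('wrist',d['at'],12,st)[:2]))
inc((450,0,260),(470,220,260))
E
```

```text
t 2.05 eef [ 447.5 -224.   258.5] cmd [ 448.2 -222.9  259.3] rot [ 3.142 -0.004 -0.   ] F [-0.3  0.4  0.2] w 87.2
loupe_a 0.73 [ 33.7 180.5] 1460 [440.  44.]
loupe_a 0.72 [256.8 164.1] 1103 [ 458. -203.]
loupe_a 0.64 [404.6 236.4] 1223 [ 374. -372.]
round_tin 0.86 [148.3 190. ] 747 [429. -83.]
small_tin 0.78 [364.9 169.3] 516 [ 452. -321.]
oblong_tray 0.88 [308.9  40. ] 15415 [ 582. -257.]
inc [0.004, -0.557, -0.001, -0.004, 0.001, -0.0]
inc [0.054, -1.107, 0.001, -0.004, 0.001, -0.0]
```

View pics/w1.png

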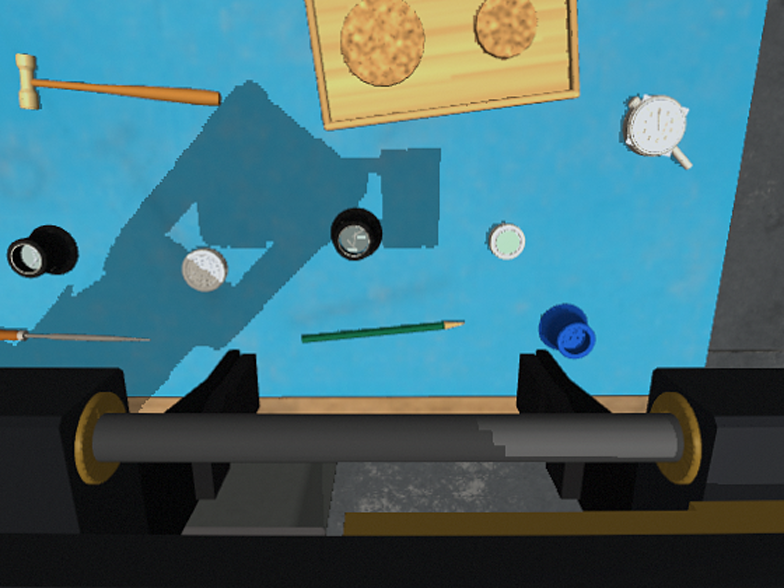

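The wrist view (1.4x scale) confirms the identities. The black loupes are at (355,238) and (40,250), and the blue one at (568,332) is the decoy. The engraved all-metal tin is at (204,270), the glass-topped small tin at (507,240), and the oblong pads are at the top edge. Next I'll fit the silhouettes.

```bash
cat >> h.py <<'E'
from scipy.optimize import minimize
DISCS={'loupe_a':[(21,0),(21,4),(15,35)],'bottle':[(13,0),(13,39),(11,48)],'round_tin':[(16.5,0),(17.5,7),(17.5,12)],'small_tin':[(14,0),(14,12)],'spool':[(14,0),(14,30)],'padw':[(30,12)],'padn':[(22,12)]}
A=np.linspace(0,2*np.pi,48,endpoint=False)
def sil(cam,name,x,y,z0,st):
    pts=[w2p(cam,[x+r*np.cos(a),y+r*np.sin(a),z0+z],st) for r,z in DISCS[name] for a in A]
    h=cv2.convexHull(np.float32(pts)); m=np.zeros((420,560),np.uint8)
    cv2.fillConvexPoly(m,np.int32(np.round(h*16)),255,cv2.LINE_AA,4); return m/255.
def fit(cam,name,mask,xy,st,z0=0):
    f=lambda q:-np.minimum(m:=sil(cam,name,q[0],q[1],z0,st),mask).sum()/np.maximum(m,mask).sum()
    r=minimize(f,xy,method='Nelder-Mead',options=dict(initial_simplex=[xy,[xy[0]+8,xy[1]],[xy[0],xy[1]+8]],xatol=.1,fatol=1e-4))
    return r.x,-r.fun
def see(cam,names,near=None,z0=0,st=None):
    for t in names:
        for d in manip.outline_of(t,cam):
            g=p2w(cam,d['at'],z0+12,st)[:2]
            x,iou=fit(cam,t,d['pixels'].astype(float),g,st,z0)
            print(t,'conf',round(d['conf'],2),'fit',np.round(x,1),'iou',round(iou,2))
E
python3 - <<'E'
from h import *
st=manip.get_state(); manip.snapshot('wrist')
see('wrist',['loupe_a','round_tin','small_tin'],st=st)
E
```

```text
Traceback (most recent call last):
  File "h.py", line 55, in see
    x,iou=fit(cam,t,d['pixels'].astype(float),g,st,z0)
          ~~~^^^^^^^^^^^^^^^^^^^^^^^^^^^^^^^^^^^^^^^^^
  File "h.py", line 49, in fit
    r=minimize(f,xy,method='Nelder-Mead',options=dict(initial_simplex=[xy,[xy[0]+8,xy[1]],[xy[0],xy[1]+8]],xatol=.1,fatol=1e-4))
  File "h.py", line 48, in <lambda>
    f=lambda q:-np.minimum(m:=sil(cam,name,q[0],q[1],z0,st),mask).sum()/np.maximum(m,mask).sum()
                              ~~~^^^^^^^^^^^^^^^^^^^^^^^^^^
  File "h.py", line 44, in sil
    pts=[w2p(cam,[x+r*np.cos(a),y+r*np.sin(a),z0+z],st) for r,z in DISCS[name] for a in A]
         ~~~^^^^^^^^^^^^^^^^^^^^^^^^^^^^^^^^^^^^^^^^^^^
  File "h.py", line 20, in w2p
    m,T=camT(name,st); K=np.array(m['K'])
        ~~~~^^^^^^^^^
  File "h.py", line 9, in camT
    m=manip.camera_model(name)
ValueError: time passes only in moves, steps and waits
```

```bash
python3 - <<'E'
s=open('h.py').read()
s=s.replace("def camT(name,st=None):\n    m=manip.camera_model(name)","CM={}\ndef camT(name,st=None):\n    if name not in CM: CM[name]=manip.camera_model(name)\n    m=CM[name]")
open('h.py','w').write(s)
E
python3 - <<'E'
from h import *
st=manip.get_state(); manip.snapshot('wrist')
see('wrist',['loupe_a','round_tin','small_tin'],st=st); stat()
E
```

```text
loupe_a conf 0.85 fit [ 454.  -199.9] iou 0.88
loupe_a conf 0.77 fit [439.7  45.6] iou 0.84
loupe_a conf 0.69 fit [ 374.  -371.7] iou 0.87
round_tin conf 0.94 fit [425.5 -79.7] iou 0.8
small_tin conf 0.78 fit [ 446.9 -318.5] iou 0.79
t 2.6 eef [ 448.2 -222.8  258.6] cmd [ 448.2 -222.9  259.3] rot [ 3.142 -0.     0.   ] F [-0.6  0.5  0. ] w 87.1
```

{"method": "play_rows", "body": {
  "increments": [
    [[0.015,-0.057,0.3,0,0,0],[0.015,-0.057,0.3,0,0,0],[0.015,-0.057,0.5,0,0,0],[0.015,-0.057,0.5,0,0,0],[0.015,-0.057,0.55,0,0,0],[0.015,-0.057,0.58,0,0,0],[0.015,-0.057,0.609,0,0,0],[0.015,-0.057,0.609,0,0,0]]
  ],
  "fingers": -1
}}

```text
t: 3.6
eef_pos: [454.0, -199.9, 14.5]
tool_rot: [-3.141, 0.0, 0.001]
contact_force: [0.0, -0.4, 0.8]
grip_width: 87.3
```

{"method": "play_rows", "body": {
  "increments": [
    [[0,0,0,0,0,0],[0,0,0,0,0,0],[0,0,0,0,0,0],[0,0,0,0,0,0],[0,0,0,0,0,0],[0,0,0,0,0,0],[0,0,0,0,0,0],[0,0,0,0,0,0]]
  ],
  "fingers": 1,
  "grip_force": 8
}}

```text
t: 4.6
eef_pos: [454.2, -200.0, 14.9]
tool_rot: [-3.142, 0.0, 0.0]
contact_force: [-0.1, -0.5, -0.2]
grip_width: 35.2
```

```bash
python3 - <<'E'
from h import *
applied([0.015,-0.057,0.609,0,0,0]); stat()
im=manip.snapshot('side'); save('s1',im,3,(280,140,420,260))
inc((454,-200,75),(530,-250,200))
E
```

```text
t 4.6 eef [ 454.2 -200.    14.9] cmd [ 454.1 -199.6   15.7] rot [-3.142  0.     0.   ] F [-0.1 -0.5 -0.2] w 35.2
inc [-0.0, 0.001, -0.148, -0.004, 0.001, -0.0]
inc [0.19, 0.125, -0.461, -0.004, 0.001, -0.0]
```

View pics/s1.png

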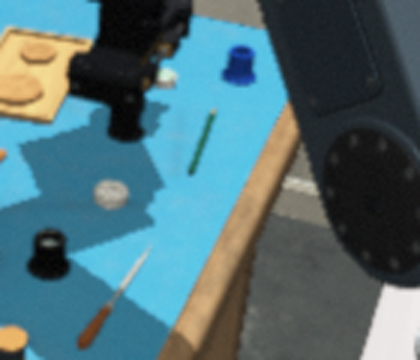

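{"method": "play_rows", "body": {
  "increments": [
    [[0,0,0,0,0,0],[0,0,0,0,0,0],[0,0,0,0,0,0]]
  ]
}}

```text
t: 5.03
eef_pos: [454.1, -200.0, 14.9]
tool_rot: [-3.142, 0.0, 0.0]
contact_force: [-0.4, -0.0, -0.5]
grip_width: 35.2
```

{"method": "play_rows", "body": {
  "increments": [
    [[0,0,0,0,0,0],[0,0,0,0,0,0],[0,0,-0.018,0,0,0],[0,0,-0.018,0,0,0]]
  ],
  "fingers": -0.03
}}

```text
t: 5.52
eef_pos: [454.6, -200.3, 22.8]
tool_rot: [3.141, -0.0, 0.002]
contact_force: [0.5, 0.9, 0.3]
grip_width: 44.6
```

{"method": "play_rows", "body": {
  "increments": [
    [[0,0,0,0,0,0],[0,0,0,0,0,0],[0,0,0,0,0,0],[0,0,0,0,0,0],[0,0,0,0,0,0]]
  ],
  "fingers": 1
}}

```text
t: 6.15
eef_pos: [454.2, -200.0, 22.1]
tool_rot: [-3.142, 0.0, 0.0]
contact_force: [-1.1, -0.6, -0.0]
grip_width: 32.3
```

{"method": "play_rows", "body": {
  "increments": [
    [[0,0,-0.1,0,0,0],[0,0,-0.2,0,0,0],[0,0,-0.3,0,0,0],[0.05,0.05,-0.393,0,0,0],[0.14,0.151,-0.393,0,0,0],[0.14,0.151,-0.393,0,0,0],[0.14,0.151,-0.393,0,0,0],[0.14,0.151,-0.393,0,0,0]]
  ]
}}

```text
t: 7.15
eef_pos: [508.8, -259.0, 178.6]
tool_rot: [-3.14, -0.0, 0.004]
contact_force: [-0.6, 0.3, -0.2]
grip_width: 32.7
```

```bash
cat >> h.py <<'E'
def pads(im,st,guess,cam='wrist'):
    hsv=cv2.cvtColor(im,cv2.COLOR_RGB2HSV); out={}
    for n,g in guess.items():
        best=None
        gray=cv2.GaussianBlur(im,(5,5),0).astype(float)
        def f(q):  # mean colour contrast between inside and a thin ring outside the pad edge
            a=[];b=[]
            r=DISCS[n][0][0]
            pi=np.array([w2p(cam,[q[0]+(r-2)*np.cos(t),q[1]+(r-2)*np.sin(t),12],st) for t in A])
            po=np.array([w2p(cam,[q[0]+(r+2.5)*np.cos(t),q[1]+(r+2.5)*np.sin(t),12],st) for t in A])
            s=lambda p:cv2.remap(gray.astype(np.float32),np.float32(p[:,0])[None],np.float32(p[:,1])[None],cv2.INTER_LINEAR)[0]
            return -np.clip((s(po)-s(pi))@[.3,.4,.3],-20,60).mean()
        xs=[(f((g[0]+i,g[1]+j)),g[0]+i,g[1]+j) for i in range(-12,13,3) for j in range(-12,13,3)]
        x0=min(xs)[1:]
        r=minimize(f,x0,method='Nelder-Mead',options=dict(initial_simplex=[x0,[x0[0]+3,x0[1]],[x0[0],x0[1]+3]]))
        out[n]=r.x; print(n,np.round(r.x,1),round(-r.fun,1))
    return out
def draw(im,st,items,cam='wrist'):
    im=im.copy()
    for n,x,z0 in items:
        for r,z in DISCS[n]:
            p=np.array([w2p(cam,[x[0]+r*np.cos(t),x[1]+r*np.sin(t),z0+z],st) for t in A])
            cv2.polylines(im,[np.int32(np.round(p*16))],True,(255,0,255),1,cv2.LINE_AA,4)
    return im
E
python3 - <<'E'
from h import *
applied([0,0,-0.018,0,0,0]); applied([0.14,0.151,-0.393,0,0,0]); st=stat()
im=manip.snapshot('wrist')
o=pads(im,st,{'padw':(592,-222),'padn':(601,-309)})
save('w2',draw(im,st,[(n,x,0) for n,x in o.items()]),1.4)
E
```

```text
t 7.15 eef [ 508.8 -259.   178.6] cmd [ 510.2 -260.4  180. ] rot [-3.14  -0.     0.004] F [-0.6  0.3 -0.2] w 32.7
padw [ 592.7 -222.2] 26.4
padn [ 603. -307.] 36.4
```

View pics/w2.png

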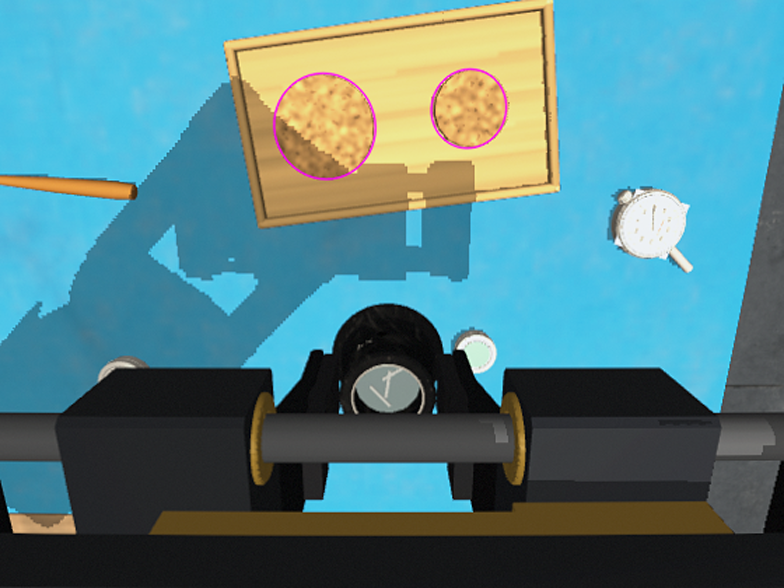

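```bash
python3 - <<'E'
from h import *
st=stat(); im=manip.snapshot('wrist')
for p in [(278,277.5)]: print('lens centre at',p2w('wrist',p,st['eef_pos'][2]-22+35-1,st)-st['eef_pos'])
o=pads(im,st,{'padw':(592,-222),'padn':(601,-309)})
for n,h in [('padw',30)]:pass
inc((592.6,-221.5,60),(592.6,-221.5,36.5))
E
```

```text
t 7.2 eef [ 509.  -259.2  178.8] cmd [ 510.2 -260.4  180. ] rot [-3.14e+00 -0.00e+00  3.00e-03] F [-0.8  0.2 -0.5] w 32.6
lens centre at [ 2.35727358 -1.67493202 12.        ]
padw [ 592.3 -222.4] 26.5
padn [ 603.  -306.9] 36.6
inc [0.206, -0.097, 0.3, -0.004, 0.001, -0.0]
inc [0.206, -0.096, 0.359, -0.004, 0.001, -0.0]
```

{"method": "play_rows", "body": {
  "increments": [
    [[0.1,-0.05,0.1,0,0,0],[0.2,-0.098,0.2,0,0,0],[0.201,-0.098,0.27,0,0,0],[0.201,-0.098,0.31,0,0,0],[0.201,-0.098,0.335,0,0,0],[0.201,-0.098,0.35,0,0,0],[0.201,-0.098,0.361,0,0,0],[0.201,-0.098,0.361,0,0,0],[0.201,-0.098,0.361,0,0,0]]
  ]
}}

```text
t: 8.38
eef_pos: [590.9, -221.6, 35.6]
tool_rot: [3.141, -0.001, 0.002]
contact_force: [-0.1, -0.3, -0.0]
grip_width: 32.7
```

{"method": "play_rows", "body": {
  "increments": [
    [[0,0,0,0,0,0],[0,0,0,0,0,0],[0,0,0,0,0,0],[0,0,0,0,0,0],[0,0,-0.07,0,0,0],[0,0,-0.14,0,0,0],[-0.1,0.05,-0.28,0,0,0],[-0.2,0.098,-0.36,0,0,0],[-0.2,0.098,-0.36,0,0,0],[-0.2,0.098,-0.36,0,0,0],[-0.2,0.098,-0.36,0,0,0]]
  ],
  "fingers": -0.15
}}

```text
t: 9.75
eef_pos: [510.8, -259.5, 177.6]
tool_rot: [-3.14, -0.001, 0.002]
contact_force: [0.1, 0.5, -0.6]
grip_width: 50.1
```

```bash
python3 - <<'E'
from h import *
applied([0.201,-0.098,0.361,0,0,0]);applied([-0.2,.098,-.36,0,0,0]); st=stat(); im=manip.snapshot('wrist')
see('wrist',['loupe_a'],z0=12,st=st)
o=pads(im,st,{'padw':(592,-222),'padn':(601,-309)})
save('w3',draw(im,st,[(n,x,0) for n,x in o.items()]),1.4)
E
```

```text
t 9.75 eef [ 510.8 -259.5  177.6] cmd [ 510.6 -260.4  179.6] rot [-3.14e+00 -1.00e-03  2.00e-03] F [ 0.1  0.5 -0.6] w 50.1
loupe_a conf 0.68 fit [429.8 -89.8] iou 0.06
loupe_a conf 0.55 fit [ 590.1 -222.3] iou 0.94
padw [ 592.4 -222.4] 27.3
padn [ 603.  -306.9] 36.2
```

View pics/w3.png

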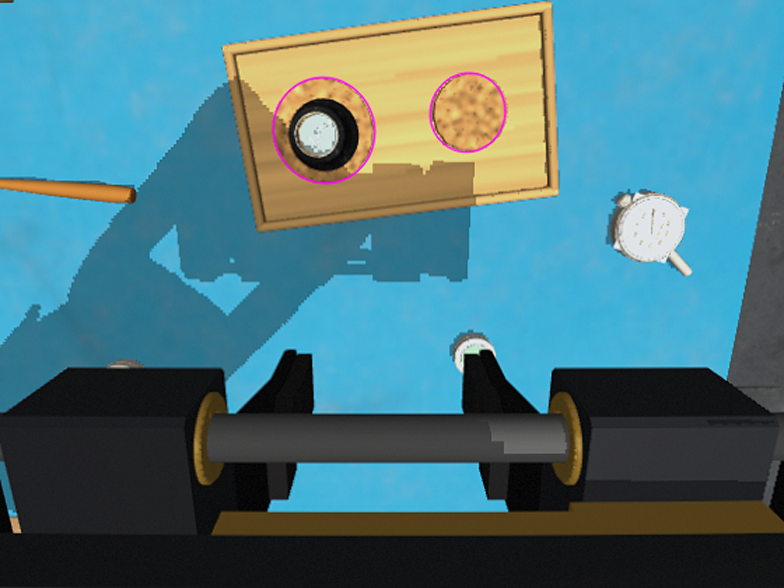

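{"method": "play_rows", "body": {
  "increments": [
    [[-0.15,-0.2,-0.176,0,0,0],[-0.15,-0.5,-0.176,0,0,0],[-0.15,-0.976,-0.176,0,0,0],[-0.15,-0.976,-0.176,0,0,0],[-0.15,-0.976,-0.176,0,0,0],[-0.15,-0.976,-0.176,0,0,0],[-0.15,-0.976,-0.176,0,0,0],[-0.15,-0.976,-0.176,0,0,0]]
  ]
}}

```text
t: 10.85
eef_pos: [450.1, 133.0, 248.9]
tool_rot: [-3.141, -0.009, 0.001]
contact_force: [-0.0, -1.1, 0.4]
grip_width: 50.0
```

{"method": "play_rows", "body": {
  "increments": [
    [[-0.05,-0.3,0,0,0,0],[-0.05,-0.3,0,0,0,0],[-0.05,-0.3,0,0,0,0],[-0.05,-0.3,0,0,0,0],[-0.05,-0.3,0,0,0,0],[-0.05,-0.3,0,0,0,0]]
  ]
}}

```text
t: 11.6
eef_pos: [431.1, 248.7, 249.3]
tool_rot: [3.141, -0.004, -0.0]
contact_force: [-0.1, -0.3, 0.7]
grip_width: 50.0
```

```bash
python3 - <<'E'
from h import *
applied([-.15,-.976,-.176,0,0,0]);applied([-.05,-.3,0,0,0,0]); st=stat(); im=manip.snapshot('wrist'); save('w4',im,1.4)
see('wrist',['bottle','spool','loupe_a'],st=st); print(st['joint_positions'])
E
```

```text
t 11.6 eef [431.1 248.7 249.3] cmd [430.7 249.9 251.1] rot [ 3.141 -0.004 -0.   ] F [-0.1 -0.3  0.7] w 50.0
bottle conf 0.83 fit [492.8 382.9] iou 0.86
bottle conf 0.68 fit [427.8 330.8] iou 0.85
bottle conf 0.56 fit [426.6 422.8] iou 0.85
spool conf 0.97 fit [421.4 180. ] iou 0.91
loupe_a conf 0.66 fit [440.3  46.8] iou 0.9
[ 2.98381866e-01  3.21825523e-01  1.71275764e+00 -2.13329776e-04
  1.10730034e+00  1.87183892e+00]
```

View pics/w4.png

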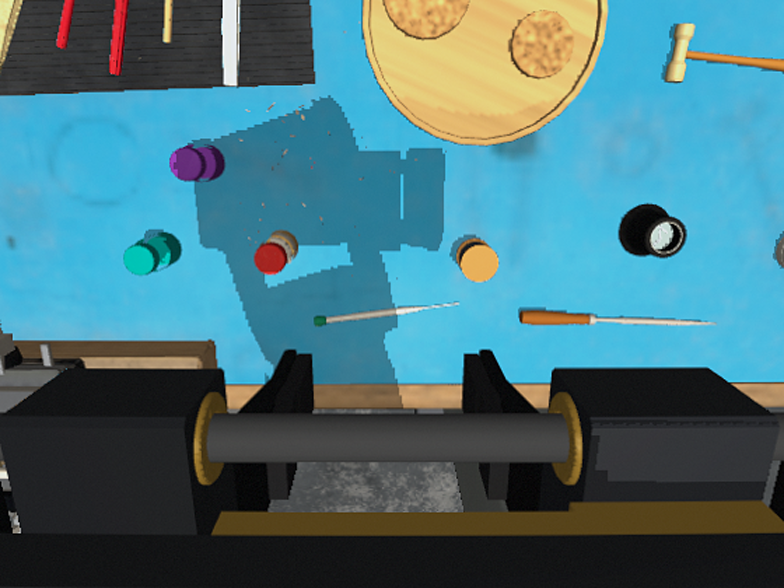

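The red-capped glass bottle at (275,253) is the target, and the purple (197,162) and turquoise (150,255) ones are decoys. The spool is at (478,260) and the second loupe at (655,232).

{"method": "play_rows", "body": {
  "increments": [
    [[-0.007,-0.12,0.1,0,0,0],[-0.007,-0.202,0.2,0,0,0],[-0.007,-0.202,0.3,0,0,0],[-0.007,-0.202,0.4,0,0,0],[-0.007,-0.202,0.5,0,0,0],[-0.007,-0.202,0.56,0,0,0],[-0.007,-0.202,0.59,0,0,0],[-0.007,-0.202,0.61,0,0,0],[-0.007,-0.202,0.61,0,0,0]]
  ]
}}

```text
t: 12.92
eef_pos: [428.1, 330.9, 5.5]
tool_rot: [-3.141, 0.0, -0.001]
contact_force: [1.4, -0.6, 0.3]
grip_width: 50.0
```

{"method": "play_rows", "body": {
  "increments": [
    [[0,0,0,0,0,0],[0,0,0,0,0,0],[0,0,0,0,0,0],[0,0,0,0,0,0],[0,0,0,0,0,0],[0,0,0,0,0,0]]
  ],
  "fingers": 1,
  "grip_force": 8
}}

```text
t: 13.68
eef_pos: [428.2, 331.0, 5.8]
tool_rot: [-3.141, 0.0, -0.001]
contact_force: [-0.9, 0.1, 4.6]
grip_width: 25.8
```

{"method": "play_rows", "body": {
  "increments": [
    [[0,0,-0.06,0,0,0],[0,0,-0.16,0,0,0],[0,0,-0.28,0,0,0],[0.02,0.05,-0.38,0,0,0],[0.03,0.15,-0.43,0,0,0],[0.05,0.3,-0.43,0,0,0],[0.06,0.45,-0.43,0,0,0],[0.08,0.6,-0.43,0,0,0],[0.1,0.73,-0.43,0,0,0],[0.1,0.8,-0.43,0,0,0]]
  ]
}}

```text
t: 14.92
eef_pos: [468.2, 8.1, 177.1]
tool_rot: [3.141, -0.005, 0.0]
contact_force: [-0.9, 1.2, 0.1]
grip_width: 25.5
```

{"method": "play_rows", "body": {
  "increments": [
    [[0.02,0.1,0,0,0,0],[0.05,0.25,0,0,0,0],[0.08,0.4,0,0,0,0],[0.1,0.53,0,0,0,0],[0.105,0.63,0,0,0,0],[0.105,0.677,0,0,0,0],[0.105,0.677,0,0,0,0],[0.105,0.677,0,0,0,0]]
  ]
}}

```text
t: 15.92
eef_pos: [509.1, -258.0, 177.0]
tool_rot: [-3.14, -0.001, 0.002]
contact_force: [-0.2, 0.1, -0.1]
grip_width: 25.3
```

```bash
python3 - <<'E'
from h import *
for r in [(-.007,-.202,.61),(.1,.8,-.43),(.105,.677,0)]: applied(list(r)+[0,0,0])
st=stat(); im=manip.snapshot('wrist'); save('w5',im,1.4)
o=pads(im,st,{'padn':(601,-309)})
see('wrist',['bottle'],z0=st['eef_pos'][2]-5.8,st=st)
see('wrist',['loupe_a'],z0=12,st=st)
inc((603,-307.5,60),(603,-307.5,19.8))
E
```

```text
t 15.93 eef [ 509.1 -258.   177. ] cmd [ 509.8 -259.9  178. ] rot [-3.14e+00 -1.00e-03  2.00e-03] F [-0.2  0.1 -0.1] w 25.3
padn [ 602.9 -306.8] 36.9
bottle conf 0.93 fit [ 509.9 -258.9] iou 0.55
loupe_a conf 0.71 fit [ 589.7 -222.3] iou 0.92
loupe_a conf 0.62 fit [ 440.7 -258.5] iou 0.6
inc [0.233, 0.119, 0.295, -0.004, 0.001, -0.0]
inc [0.233, 0.12, 0.395, -0.004, 0.001, -0.0]
```

View pics/w5.png

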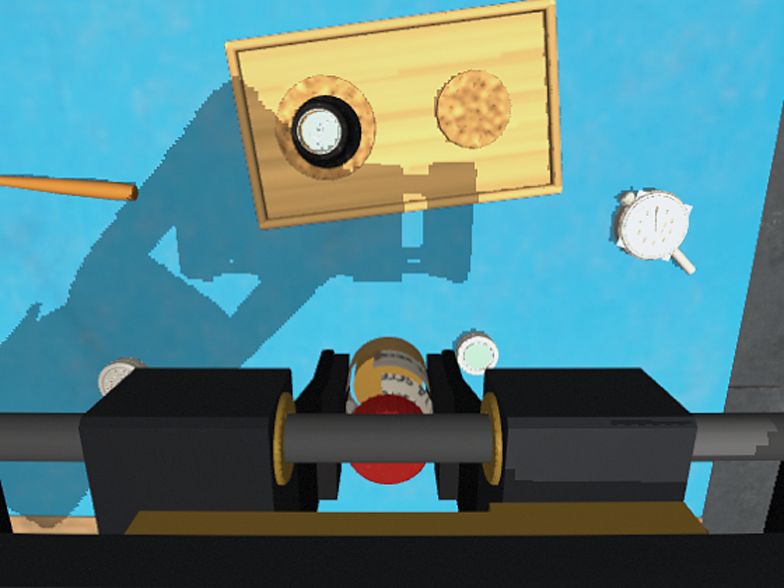

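{"method": "play_rows", "body": {
  "increments": [
    [[0.1,0.05,0.1,0,0,0],[0.2,0.12,0.2,0,0,0],[0.233,0.12,0.28,0,0,0],[0.233,0.12,0.33,0,0,0],[0.233,0.12,0.365,0,0,0],[0.233,0.12,0.385,0,0,0],[0.233,0.12,0.395,0,0,0],[0.233,0.12,0.395,0,0,0],[0.233,0.12,0.395,0,0,0]]
  ]
}}

```text
t: 17.2
eef_pos: [603.3, -308.4, 20.3]
tool_rot: [3.141, -0.001, 0.002]
contact_force: [-0.6, -0.1, -0.1]
grip_width: 25.7
```

{"method": "play_rows", "body": {
  "increments": [
    [[0,0,0,0,0,0],[0,0,0,0,0,0],[0,0,0,0,0,0],[0,0,0,0,0,0],[0,0,-0.07,0,0,0],[0,0,-0.17,0,0,0],[0,0,-0.3,0,0,0],[-0.12,-0.06,-0.395,0,0,0],[-0.232,-0.12,-0.395,0,0,0],[-0.232,-0.12,-0.395,0,0,0],[-0.232,-0.12,-0.395,0,0,0]]
  ],
  "fingers": -0.06
}}

```text
t: 18.58
eef_pos: [510.8, -260.6, 177.9]
tool_rot: [3.14, -0.001, 0.003]
contact_force: [0.0, 0.0, 0.0]
grip_width: 46.3
```

```bash
python3 - <<'E'
from h import *
for r in [(.233,.12,.395),(-.232,-.12,-.395)]: applied(list(r)+[0,0,0])
st=stat(); im=manip.snapshot('wrist'); save('w6',im,1.4)
see('wrist',['bottle','loupe_a'],z0=12,st=st)
inc((440.3,46.3,150),(440.3,46.3,23))
E
```

```text
t 18.57 eef [ 510.8 -260.6  177.9] cmd [ 510.2 -259.9  178. ] rot [ 3.14e+00 -1.00e-03  3.00e-03] F [0. 0. 0.] w 46.3
bottle conf 0.59 fit [ 602.9 -309.5] iou 0.83
loupe_a conf 0.84 fit [ 590.4 -222.1] iou 0.94
inc [-0.175, -0.765, 0.072, -0.004, 0.001, -0.0]
inc [-0.175, -0.765, 0.389, -0.004, 0.001, -0.0]
```

View pics/w6.png

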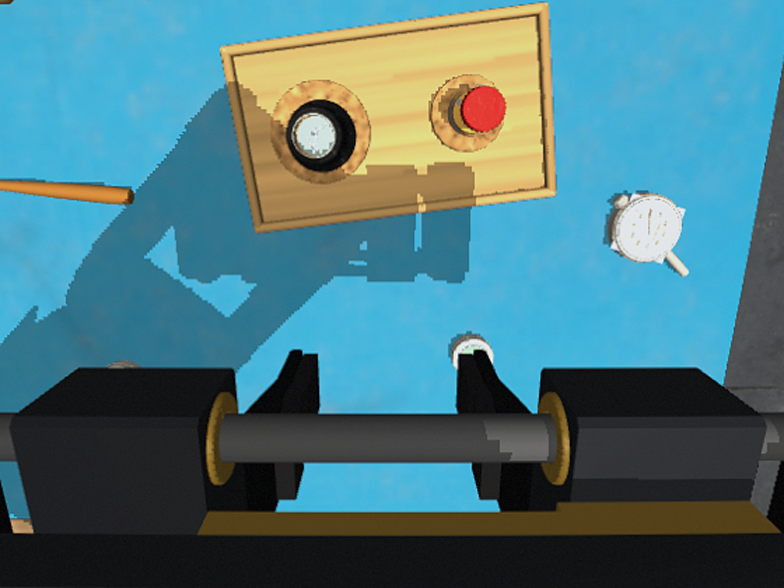

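{"method": "play_rows", "body": {
  "increments": [
    [[-0.05,-0.2,-0.05,0,0,0],[-0.1,-0.4,-0.05,0,0,0],[-0.175,-0.765,0,0,0,0],[-0.175,-0.765,0.05,0,0,0],[-0.175,-0.765,0.072,0,0,0],[-0.175,-0.765,0.15,0,0,0],[-0.175,-0.765,0.25,0,0,0],[-0.175,-0.765,0.33,0,0,0],[-0.175,-0.765,0.37,0,0,0],[-0.175,-0.765,0.386,0,0,0],[-0.175,-0.765,0.386,0,0,0]]
  ],
  "fingers": -0.4
}}

```text
t: 20.1
eef_pos: [441.0, 45.9, 22.6]
tool_rot: [3.142, -0.0, 0.0]
contact_force: [0.9, 0.4, -0.1]
grip_width: 60.7
```

{"method": "play_rows", "body": {
  "increments": [
    [[0,0,0,0,0,0],[0,0,0,0,0,0],[0,0,0,0,0,0],[0,0,0,0,0,0],[0,0,0,0,0,0],[0,0,0,0,0,0],[0,0,0,0,0,0]]
  ],
  "fingers": 1,
  "grip_force": 8
}}

```text
t: 20.98
eef_pos: [440.4, 45.9, 23.2]
tool_rot: [3.142, -0.0, 0.001]
contact_force: [0.7, 0.5, 4.4]
grip_width: 32.2
```

```bash
python3 - <<'E'
from h import *
applied([-.175,-.765,.386,0,0,0]); stat()
inc((500,180,180))
E
```

```text
t 20.98 eef [440.4  45.9  23.2] cmd [440.2  46.4  24.3] rot [ 3.142e+00 -0.000e+00  1.000e-03] F [0.7 0.5 4.4] w 32.2
inc [0.149, -0.335, -0.389, -0.004, 0.001, -0.0]
```

{"method": "play_rows", "body": {
  "increments": [
    [[0,0,-0.07,0,0,0],[0,0,-0.17,0,0,0],[0,0,-0.28,0,0,0],[0.05,-0.1,-0.389,0,0,0],[0.1,-0.22,-0.389,0,0,0],[0.15,-0.3,-0.389,0,0,0],[0.15,-0.335,-0.389,0,0,0],[0.15,-0.335,-0.389,0,0,0],[0.15,-0.335,-0.389,0,0,0]]
  ]
}}

```text
t: 22.1
eef_pos: [499.0, 178.9, 178.0]
tool_rot: [3.141, -0.001, -0.004]
contact_force: [-0.1, -0.2, -0.7]
grip_width: 32.0
```

```bash
python3 - <<'E'
from h import *
applied([.15,-.335,-.389,0,0,0]); st=stat(); im=manip.snapshot('wrist')
o=pads(im,st,{'padw':(604,220),'padn':(570,139)})
print(np.linalg.norm(o['padw']-o['padn']))
save('w7',draw(im,st,[(n,x,0) for n,x in o.items()]),1.4)
inc((o['padw'][0],o['padw'][1],60),(o['padw'][0],o['padw'][1],36.8))
E
```

```text
t 22.1 eef [499.  178.9 178. ] cmd [500.2 180.1 180.1] rot [ 3.141e+00 -1.000e-03 -4.000e-03] F [-0.1 -0.2 -0.7] w 32.0
padw [605.2 219.9] 26.7
padn [573.3 141.2] 29.5
84.919149945139
inc [0.263, -0.099, 0.3, -0.004, 0.001, -0.0]
inc [0.263, -0.099, 0.358, -0.004, 0.001, -0.0]
```

View pics/w7.png

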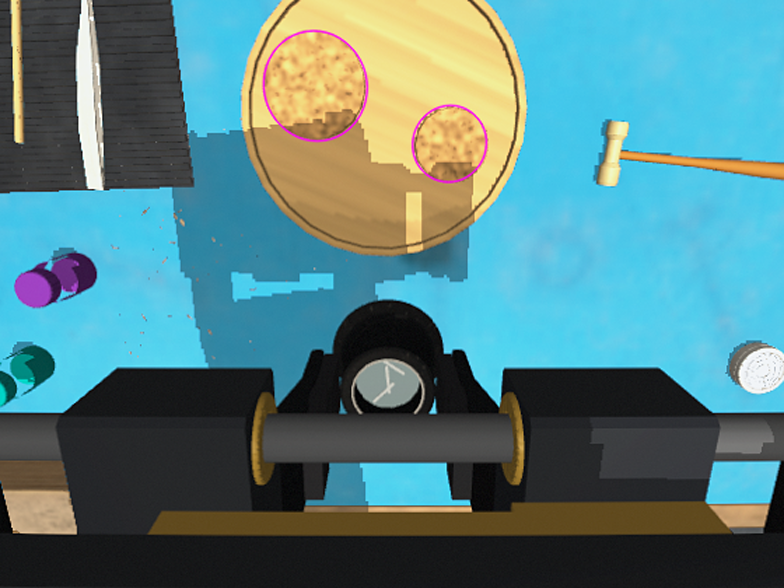

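{"method": "play_rows", "body": {
  "increments": [
    [[0.1,-0.05,0.1,0,0,0],[0.2,-0.1,0.2,0,0,0],[0.263,-0.101,0.27,0,0,0],[0.263,-0.101,0.31,0,0,0],[0.263,-0.101,0.335,0,0,0],[0.263,-0.101,0.35,0,0,0],[0.263,-0.101,0.358,0,0,0],[0.263,-0.101,0.358,0,0,0],[0.263,-0.101,0.358,0,0,0]]
  ]
}}

```text
t: 23.28
eef_pos: [605.8, 220.5, 36.1]
tool_rot: [-3.141, -0.0, -0.002]
contact_force: [-0.4, 0.9, 0.1]
grip_width: 32.2
```

{"method": "play_rows", "body": {
  "increments": [
    [[0,0,0,0,0,0],[0,0,0,0,0,0],[0,0,0,0,0,0],[0,0,0,0,0,0],[0,0,-0.07,0,0,0],[0,0,-0.17,0,0,0],[0,0,-0.3,0,0,0],[-0.13,0.05,-0.358,0,0,0],[-0.263,0.1,-0.358,0,0,0],[-0.263,0.1,-0.358,0,0,0],[-0.263,0.1,-0.358,0,0,0]]
  ],
  "fingers": -0.15
}}

```text
t: 24.65
eef_pos: [501.3, 180.5, 179.1]
tool_rot: [-3.141, 0.001, -0.004]
contact_force: [0.4, -0.4, 0.4]
grip_width: 50.3
```

```bash
python3 - <<'E'
from h import *
applied([.263,-.101,.358,0,0,0]);applied([-.263,.1,-.358,0,0,0]); st=stat(); im=manip.snapshot('wrist'); save('w8',im,1.4)
see('wrist',['loupe_a'],z0=12,st=st)
see('wrist',['round_tin'],z0=0,st=st)
o=pads(im,st,{'padw':(604,220),'padn':(570,139)})
inc((400,-70,180))
E
```

```text
t 24.65 eef [501.3 180.5 179.1] cmd [500.2 180.5 180.1] rot [-3.141e+00  1.000e-03 -4.000e-03] F [ 0.4 -0.4  0.4] w 50.3
loupe_a conf 0.73 fit [606.  219.3] iou 0.93
round_tin conf 0.96 fit [426. -79.] iou 0.93
padw [596.  222.8] 22.7
padn [573.1 141.6] 26.2
inc [-0.25, 0.626, -0.001, -0.004, 0.001, -0.0]
```

{"method": "play_rows", "body": {
  "increments": [
    [[-0.06,0.2,0,0,0,0],[-0.12,0.4,0,0,0,0],[-0.186,0.649,0,0,0,0],[-0.186,0.649,0,0,0,0],[-0.186,0.649,0.1,0,0,0],[-0.186,0.649,0.2,0,0,0],[-0.186,0.649,0.3,0,0,0],[-0.186,0.649,0.37,0,0,0],[-0.186,0.649,0.41,0,0,0],[-0.186,0.649,0.43,0,0,0],[-0.186,0.649,0.441,0,0,0],[-0.186,0.649,0.441,0,0,0]]
  ],
  "fingers": -0.45
}}

```text
t: 26.3
eef_pos: [426.3, -79.4, 2.2]
tool_rot: [3.141, -0.0, 0.001]
contact_force: [-0.2, 0.1, -0.4]
grip_width: 63.1
```

{"method": "play_rows", "body": {
  "increments": [
    [[0,0,0,0,0,0],[0,0,0,0,0,0],[0,0,0,0,0,0],[0,0,0,0,0,0],[0,0,0,0,0,0],[0,0,0,0,0,0],[0,0,0,0,0,0]]
  ],
  "fingers": 1,
  "grip_force": 8
}}

```text
t: 27.18
eef_pos: [425.9, -79.3, 2.3]
tool_rot: [3.141, -0.0, 0.001]
contact_force: [-0.2, 0.3, 4.4]
grip_width: 32.4
```

```bash
python3 - <<'E'
from h import *
applied([-.186,.649,.441,0,0,0]); stat()
inc((500,140,180))
E
```

```text
t 27.18 eef [425.9 -79.3   2.3] cmd [425.7 -78.8   3.2] rot [ 3.141e+00 -0.000e+00  1.000e-03] F [-0.2  0.3  4.4] w 32.4
inc [0.185, -0.548, -0.441, -0.004, 0.001, -0.0]
```

View pics/w8.png

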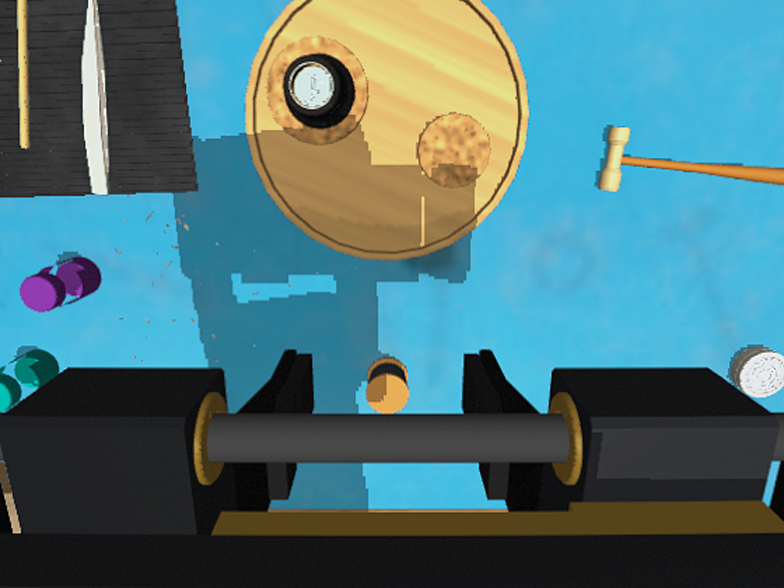

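{"method": "play_rows", "body": {
  "increments": [
    [[0,0,-0.05,0,0,0],[0,0,-0.15,0,0,0],[0,0,-0.27,0,0,0],[0,0,-0.38,0,0,0],[0.05,-0.1,-0.442,0,0,0],[0.1,-0.23,-0.442,0,0,0],[0.15,-0.36,-0.442,0,0,0],[0.18,-0.48,-0.442,0,0,0],[0.186,-0.547,-0.442,0,0,0],[0.186,-0.547,-0.442,0,0,0],[0.186,-0.547,-0.442,0,0,0]]
  ]
}}

```text
t: 28.55
eef_pos: [499.7, 138.9, 178.5]
tool_rot: [3.141, -0.0, -0.002]
contact_force: [0.3, -0.2, -1.1]
grip_width: 32.8
```

```bash
python3 - <<'E'
from h import *
applied([.186,-.547,-.442,0,0,0]); st=stat(); im=manip.snapshot('wrist')
o=pads(im,st,{'padn':(572,140)})
see('wrist',['round_tin'],z0=st['eef_pos'][2]-2.3,st=st)
see('wrist',['spool'],z0=0,st=st)
save('w9',draw(im,st,[(n,x,0) for n,x in o.items()]),1.4)
inc((572.8,140.7,16.2))
E
```

```text
t 28.55 eef [499.7 138.9 178.5] cmd [500.2 139.7 180.4] rot [ 3.141e+00 -0.000e+00 -2.000e-03] F [ 0.3 -0.2 -1.1] w 32.8
padn [573.6 140.1] 20.3
inc [0.182, -0.002, 0.411, -0.004, 0.001, -0.0]
```

View pics/w9.png

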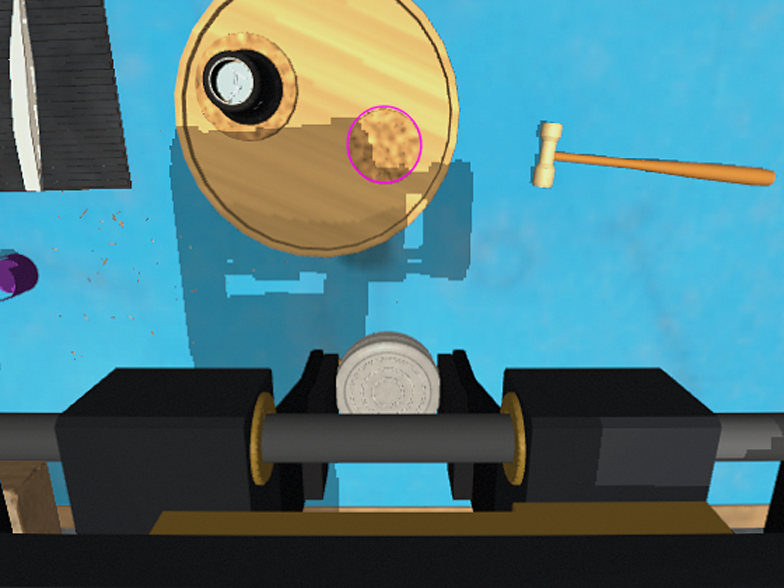

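{"method": "play_rows", "body": {
  "increments": [
    [[0.08,-0.002,0.1,0,0,0],[0.16,-0.002,0.2,0,0,0],[0.182,-0.002,0.29,0,0,0],[0.182,-0.002,0.35,0,0,0],[0.182,-0.002,0.385,0,0,0],[0.182,-0.002,0.402,0,0,0],[0.182,-0.002,0.411,0,0,0],[0.182,-0.002,0.411,0,0,0],[0.182,-0.002,0.411,0,0,0]]
  ]
}}

```text
t: 29.82
eef_pos: [573.5, 140.5, 15.3]
tool_rot: [-3.142, 0.0, -0.002]
contact_force: [-0.1, 0.3, 0.5]
grip_width: 32.4
```

{"method": "play_rows", "body": {
  "increments": [
    [[0,0,0,0,0,0],[0,0,0,0,0,0],[0,0,0,0,0,0],[0,0,0,0,0,0],[0,0,-0.07,0,0,0],[0,0,-0.17,0,0,0],[0,0,-0.3,0,0,0],[-0.1,0,-0.41,0,0,0],[-0.18,0,-0.41,0,0,0],[-0.18,0,-0.41,0,0,0],[-0.18,0,-0.41,0,0,0]]
  ],
  "fingers": -0.15
}}

```text
t: 31.2
eef_pos: [501.9, 140.4, 178.7]
tool_rot: [-3.142, 0.0, -0.002]
contact_force: [0.5, -0.3, 0.4]
grip_width: 49.6
```

```bash
python3 - <<'E'
from h import *
applied([.182,-.002,.411,0,0,0]);applied([-.18,0,-.41,0,0,0]); st=stat(); im=manip.snapshot('wrist'); save('w10',im,2,(150,0,450,270))
see('wrist',['round_tin'],z0=12,st=st)
see('wrist',['loupe_a'],z0=12,st=st)
see('wrist',['spool'],z0=0,st=st)
pads(im,st,{'padn':(572,140)})
inc((421.4,180,9))
E
```

```text
t 31.2 eef [501.9 140.4 178.7] cmd [501.  140.5 180.1] rot [-3.142e+00  0.000e+00 -2.000e-03] F [ 0.5 -0.3  0.4] w 49.6
round_tin conf 0.67 fit [572.3 139.9] iou 0.93
loupe_a conf 0.56 fit [606.1 219.4] iou 0.93
spool conf 0.66 fit [421.6 178.8] iou 0.74
padn [573.2 139.4] 20.4
inc [-0.199, -0.098, 0.428, -0.004, 0.001, -0.0]
```

View pics/w10.png

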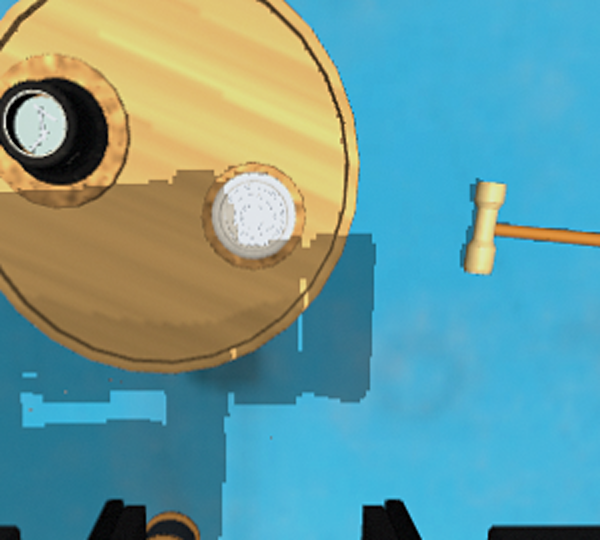

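{"method": "play_rows", "body": {
  "increments": [
    [[-0.1,-0.05,0,0,0,0],[-0.199,-0.098,0.05,0,0,0],[-0.199,-0.098,0.1,0,0,0],[-0.199,-0.098,0.2,0,0,0],[-0.199,-0.098,0.3,0,0,0],[-0.199,-0.098,0.37,0,0,0],[-0.199,-0.098,0.41,0,0,0],[-0.199,-0.098,0.43,0,0,0],[-0.199,-0.098,0.436,0,0,0],[-0.199,-0.098,0.436,0,0,0]]
  ]
}}

```text
t: 32.65
eef_pos: [421.9, 179.6, 4.4]
tool_rot: [-3.141, 0.0, -0.001]
contact_force: [-0.8, 0.6, -0.7]
grip_width: 50.0
```

{"method": "play_rows", "body": {
  "increments": [
    [[0,0,0,0,0,0],[0,0,0,0,0,0],[0,0,0,0,0,0],[0,0,0,0,0,0],[0,0,0,0,0,0],[0,0,0,0,0,0]]
  ],
  "fingers": 1,
  "grip_force": 8
}}

```text
t: 33.4
eef_pos: [421.7, 179.6, 4.4]
tool_rot: [-3.141, 0.0, -0.001]
contact_force: [-1.2, -0.1, 4.7]
grip_width: 27.6
```

{"method": "play_rows", "body": {
  "increments": [
    [[0,0,-0.05,0,0,0],[0,0,-0.15,0,0,0],[0,0,-0.27,0,0,0],[0,0,-0.38,0,0,0],[0.1,0.05,-0.436,0,0,0],[0.199,0.098,-0.436,0,0,0],[0.199,0.098,-0.436,0,0,0],[0.199,0.098,-0.436,0,0,0]]
  ]
}}

```text
t: 34.4
eef_pos: [499.5, 140.3, 177.6]
tool_rot: [3.142, -0.001, -0.005]
contact_force: [-0.0, -0.3, -0.9]
grip_width: 27.4
```

```bash
python3 - <<'E'
from h import *
st=stat(); im=manip.snapshot('wrist'); save('w11',im,1.4)
see('wrist',['spool'],z0=st['eef_pos'][2]-4.6,st=st)
see('wrist',['round_tin'],z0=12,st=st)
inc((572.8,140.2,30))
E
```

```text
t 34.4 eef [499.5 140.3 177.6] cmd [501.  140.5 180.1] rot [ 3.142e+00 -1.000e-03 -5.000e-03] F [-0.  -0.3 -0.9] w 27.4
spool conf 0.89 fit [505.  139.4] iou 0.56
inc [0.179, 0.001, 0.375, -0.004, 0.001, -0.0]
```

View pics/w11.png

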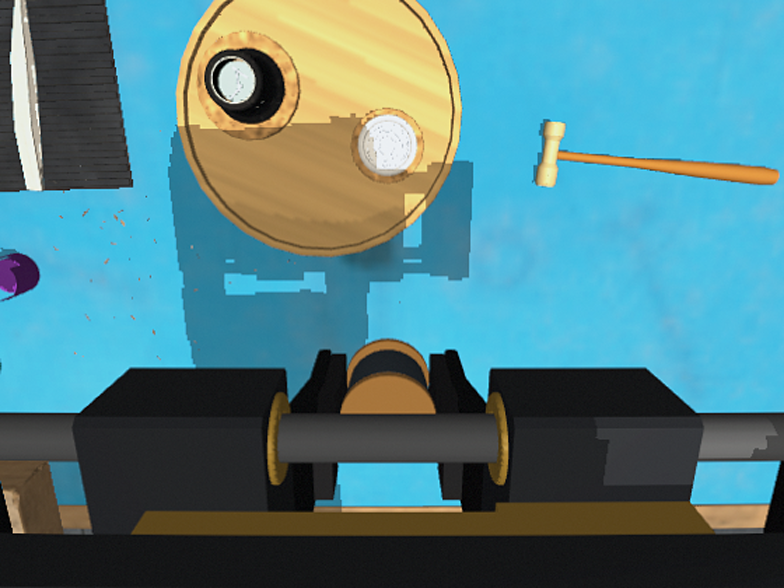

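{"method": "play_rows", "body": {
  "increments": [
    [[0.08,0.001,0.1,0,0,0],[0.16,0.001,0.2,0,0,0],[0.179,0.001,0.27,0,0,0],[0.179,0.001,0.32,0,0,0],[0.179,0.001,0.35,0,0,0],[0.179,0.001,0.365,0,0,0],[0.179,0.001,0.375,0,0,0],[0.179,0.001,0.375,0,0,0],[0.179,0.001,0.375,0,0,0],[0.179,0.001,0.375,0,0,0]]
  ]
}}

```text
t: 35.8
eef_pos: [572.9, 139.9, 28.9]
tool_rot: [-3.142, 0.0, -0.001]
contact_force: [-0.3, -0.4, -0.7]
grip_width: 27.1
```

{"method": "play_rows", "body": {
  "increments": [
    [[0,0,0,0,0,0],[0,0,0,0,0,0],[0,0,0,0,0,0],[0,0,0,0,0,0],[0,0,-0.06,0,0,0],[0,0,-0.15,0,0,0],[0,0,-0.28,0,0,0],[-0.1,0,-0.4,0,0,0],[-0.18,0,-0.4,0,0,0],[-0.18,0,-0.4,0,0,0],[-0.18,0,-0.4,0,0,0]]
  ],
  "fingers": -0.1
}}

```text
t: 37.17
eef_pos: [501.5, 139.9, 188.7]
tool_rot: [-3.142, 0.0, -0.002]
contact_force: [-0.2, 0.2, -0.1]
grip_width: 48.1
```

```bash
python3 - <<'E'
from h import *
st=stat(); im=manip.snapshot('wrist'); save('w12',im,2,(100,0,480,290))
see('wrist',['spool'],z0=24,st=st)
see('wrist',['loupe_a','round_tin'],z0=12,st=st)
im=manip.snapshot('side'); save('s12',im,2.8,(170,120,400,300))
E
```

```text
t 37.17 eef [501.5 139.9 188.7] cmd [501.  140.5 180.1] rot [-3.142e+00  0.000e+00 -2.000e-03] F [-0.2  0.2 -0.1] w 48.1
spool conf 0.64 fit [571.4 139.2] iou 0.93
loupe_a conf 0.81 fit [606.1 219.5] iou 0.95
round_tin conf 0.8 fit [572.4 140. ] iou 0.16
round_tin conf 0.15 fit [557.  -70.5] iou 0.19
```

View pics/w12.png

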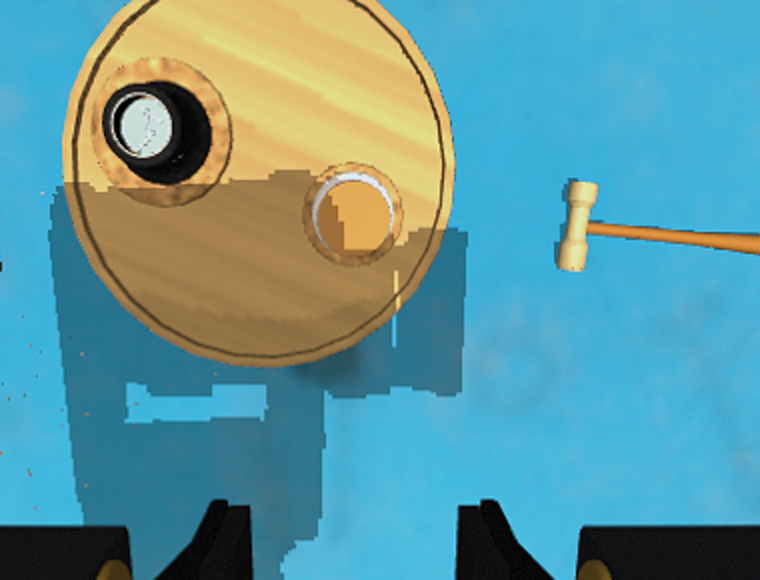

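View pics/s12.png

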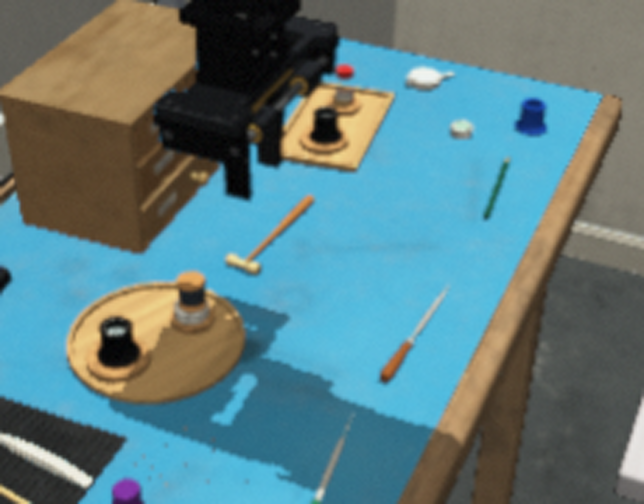

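```bash
python3 - <<'E'
from h import *
manip.snapshot('side')
see('side',['bottle','loupe_a'],z0=12); see('side',['small_tin'])
print('cap px',np.array([170,120])+np.array([345,71])/2.8,'expected',w2p('side',[603,-308,57]),'base',w2p('side',[603,-308,12]))
manip.snapshot('top'); see('top',['bottle','loupe_a'],z0=12)
stat()
E
```

```text
bottle conf 0.64 fit [486.9 390. ] iou 0.72
bottle conf 0.62 fit [539.9 243.6] iou 0.13
bottle conf 0.57 fit [422.5 430.5] iou 0.86
bottle conf 0.45 fit [ 602.8 -310.8] iou 0.47
loupe_a conf 0.67 fit [ 376.8 -356.3] iou 0.6
loupe_a conf 0.63 fit [604.2 221.2] iou 0.74
loupe_a conf 0.53 fit [560.7  37.6] iou 0.23
loupe_a conf 0.42 fit [ 445.7 -300.7] iou 0.31
small_tin conf 0.55 fit [ 556.5 -240.3] iou 0.09
small_tin conf 0.51 fit [ 449.3 -319.4] iou 0.86
cap px [293.21428571 145.35714286] expected [292.55832182 145.14341542] base [292.23976844 156.40514899]
bottle conf 0.59 fit [ 602.1 -310.1] iou 0.76
loupe_a conf 0.49 fit [ 375.6 -363.4] iou 0.68
loupe_a conf 0.46 fit [ 589.7 -221.6] iou 0.84
t 37.77 eef [500.7 139.9 188.5] cmd [501.  140.5 180.1] rot [ 3.142 -0.    -0.   ] F [ 0.4 -0.5  0. ] w 47.5
```

```bash
python3 -c "
from workcell import manip; print(manip.sign_off())"
```

```text
the job is handed in; nothing more can be done
None
```

Both kits are made up, in the order you listed, and the job is handed in at about 38 s of the 122 s allowed.

- **Oblong tray:** the loupe stands on the wide pad, about 2 mm off centre along x. The red-capped bottle stands on the narrow pad, within about 1–3 mm of centre.
- **Round tray:** the other loupe stands on the wide pad, about 1 mm off centre. The engraved metal tin is on the narrow pad, about 1 mm off, with the spool on top, about 1–2 mm from the tin's centre.

The small tin, the hammer and the look-alikes were not touched. In the last pictures everything stood upright, the gripper was clear and the contact forces were near zero.

**Doubtful or failed checks:**
- **First grip:** the first grip on the first loupe caught its flared foot. I opened, raised the fingers about 7 mm and gripped again.
- **Pad spacing:** I measured about 85 mm between the pads on each tray, against 88 mm stated, so positions could be a couple of millimetres out.
- **Poor fits:** the last pictures gave some poor outline fits. The tin is partly hidden by the spool, and in the side view the bottle's outline fitted poorly. Its cap was still within a pixel of where an upright bottle's should be, and its position in the top view agreed.

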